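# Check both springs of a tilting grinding rest

### The job

Check the springs of the tilting tool rest with the fingertips, pressing one corner at a time and picking nothing up. First press the round pad at the far end of the plate's long edge from the pivot until that corner's pointer is level with the brass tab on its scale post, hold it there for about a second without pressing past the tab, and let it spring fully back up; then do the same with the pad at the far end of the short edge from the pivot. Leave the loose things on the bench where they are.

Things in the scene. Friction and masses are not known exactly. Their poses are not given: they have to be found in the camera images.
- rest_base: Fixed green base slab of the tilting rest, 250 (x) x 200 (y) x 12 mm, on the bench. Origin: centre of its underside; z up. Above it a steel tilt plate, 155 (x) x 115 (y) x 8 mm, top level at 75 mm, spans base x -100 to +55 and y -45 to +70 mm. Its pivot is a ball with a small brass dome at base (-85, +55) mm. The corner diagonally across has no pad: pressing it tips both ways.
- long_pad (a point): The pad, 28 mm across and 6 mm high, is a dark steel disc on the plate; the point is the centre of its top face. At the far end of the long plate edge, 120 mm from the pivot along base +x; 81 mm above the bench at rest. The push starts at about 4 N and grows to about 12 N at the lowest tab setting. The pointer moves down 1.58 mm for each mm of the pad.
- short_pad (a point): The pad, 28 mm across and 6 mm high, is a dark steel disc on the plate; the point is the centre of its top face. At the far end of the short plate edge, 80 mm from the pivot along base -y; 81 mm above the bench at rest. The push starts at about 4 N and grows to about 14 N at the lowest tab setting. The pointer moves down 1.69 mm for each mm of the pad.
- long_pointer (a point): Tip of the dark steel pointer that sticks out of the plate past the long pad, 190 mm from the pivot along base +x. Height of this point is the middle of the 5 mm thick tip; 71 mm above the bench at rest.
- short_pointer (a point): Tip of the dark steel pointer that sticks out of the plate past the short pad, 135 mm from the pivot along base -y. Height of this point is the middle of the 5 mm thick tip; 71 mm above the bench at rest.
- long_tab: Brass setting tab fixed on the scale post (12 mm square, 88 mm high) beside the long pointer: a collar 22 x 22 x 10 mm with a 5 mm thick index finger towards the pointer. Origin on the post's axis at mid-height of the index finger: the pointer is level with the tab when their heights are equal. It is set 12 to 30 mm below the resting pointer.
- short_tab: Brass setting tab fixed on the scale post (12 mm square, 88 mm high) beside the short pointer, the same shape as the other. Origin on the post's axis at mid-height of the index finger: the pointer is level with the tab when their heights are equal. It is set 12 to 30 mm below the resting pointer.
- long_tilt (a joint): Tilt of the plate by the long pad (pressing that pad tips only this joint), rad: 0 at rest (fully up), grows as the long pad is pressed, stop at 0.19. It springs back to 0 by itself.
- short_tilt (a joint): Tilt of the plate by the short pad (pressing that pad tips only this joint), rad: 0 at rest (fully up), grows as the short pad is pressed, stop at 0.26. It springs back to 0 by itself.
- tool_blank: Loose square steel bar 60 x 10 x 10 mm lying on the base's slab beside the plate; leave it. Origin: centre of its underside.
- bush: Loose brass flanged bush, 32 mm across, 35 mm high, standing on the bench beside the rest; leave it. Origin: centre of its underside.
- flange: Loose dark steel ring, 48 mm across, 10 mm high, on the bench beside the rest; leave it. Origin: centre of its underside.
- wheel: Loose grey grinding wheel lying flat, 120 mm across, 20 mm thick; leave it. Origin: centre of its underside.
- brush: Loose brush lying on the bench; leave it.
- tin: Loose open green tin, 90 mm across, 90 mm high; leave it. Origin: centre of its underside.
- wrench: Loose steel wrench lying on the bench; leave it.

How it is judged:
On the way, in this order (a step that is already met when the one before it is completed fails the run):
1. the long-edge pad is pressed by the fingers so that its pointer is level with its tab (within 4 mm) for half a second (z of long_pointer in the frame of long_tab between -0.004 and 0.004 m and contact force between the fingers and rest_base above 0.5 N), for 0.5 s.
2. the plate has sprung fully back up (value of joint long_tilt below 0.012 rad and value of joint short_tilt below 0.015 rad), for 0.1 s.
3. the short-edge pad is pressed by the fingers so that its pointer is level with its tab (within 4 mm) for half a second (z of short_pointer in the frame of short_tab between -0.004 and 0.004 m and contact force between the fingers and rest_base above 0.5 N), for 0.5 s.
4. the plate has sprung fully back up (all of step 2), for 0.1 s.
At the end, for the whole second after the job is handed in: The plate is fully up again at both corners (tilts under 0.012 rad for the long and 0.015 rad for the short), and every loose thing is within 15 mm of where it started (all of step 4 and distance of each of tool_blank, bush, flange, wheel, brush, tin, wrench from where it was at the start of the episode below 0.015 m); the robot touches nothing.
It fails at once if the long pointer is pressed more than 8 mm past its tab (z of long_pointer in the frame of long_tab below -0.008 m).
It fails at once if the short pointer is pressed more than 8 mm past its tab (z of short_pointer in the frame of short_tab below -0.008 m).
It fails at once if both corners are pressed down together (more than about 8 mm at both pointers) (value of joint long_tilt above 0.045 rad and value of joint short_tilt above 0.06 rad).
It fails at once if a loose thing is moved more than 15 mm, lifted or carried (distance of any of tool_blank, bush, flange, wheel, brush, tin, wrench from where it was at the start of the episode above 0.015 m).
It also fails if it takes over 48 s, if anything falls off the work surface, if the arm or the gripper's body presses on something with over 40 N, if the wrist force passes 120 N, or if a joint passes its speed limit or range.

### The arm

A 6-joint arm with a two-finger parallel gripper is mounted at the origin on the work surface. World frame = base frame: x ahead of the robot, y to its left, z up, the work surface at z = 0. Lengths are in m, angles in rad, forces in N, time in s.
With the tool pointing down it reaches from about 0.3 to 0.875 m from the base axis. Payload 6.4 kg.
Tool frame: the origin (TCP) lies at the very end of the fingers, on their centre line; the grasp point (between the pads) lies 19 mm behind it; z points along the fingers, y is the line along which they close (so a half turn about z gives the same grasp; the last joint's range is limited). The gripper opens to 85 mm and grips with 20 to 120 N. Pads are 22 mm wide; open, the fingers measure 114 mm over their backs; the gripper's body (76 mm by 85 mm) begins 54 mm behind the grasp point. The pads swing forward as they close: fully open they stand 13 mm farther back than shut.
Start: joints at [-1.313, 0.181, 1.607, -0, 1.354, -0.206], TCP at [0.257, -0.514, 0.231] pointing down, gripper open.
Joint ranges: [-2.99, 2.99], [-0.89, 2.07], [0.3, 2.58], [-1.14, 4.28], [0, 2.63], [-3.12, 3.12]. Speed limits (rad/s): [2.57, 2.57, 3.01, 3.14, 3.14, 3.14].

### API

Orientations are given as a unit quaternion [w, x, y, z].
In Python, from bench import ctrl gives the robot as it stands.
- The arm moves only by the tool jog_arm, never from a script. Its argument "series" is a list that holds one entry, the list of rows, each a list of 7 numbers: the shift along the tool's x, y, z in mm, then the turn, a rotation vector about the tool's x, y, z in rad, then the finger opening in mm, from 0 to 85.4. In form: [[[tx, ty, tz, rx, ry, rz, gripper], ...]]. A call has exactly 10 rows; each row shifts and turns the commanded pose from where the row before left it, along the tool's axes as they then stand; what a row does not reach is not made up. A row lasts 1/10 s, in which the tool goes at most 50 mm and 8.59 degrees, less where a joint would pass 70% of its speed; a pose out of reach is approached as far as the arm can. A call with a gripper value outside its range is refused whole. The fingers move at their own pace and stop on an object; the grip force is fixed at half the most. Time passes only in rows, so rows that do not move let the fingers close, or fill a call up. It gives the time, the measured TCP pose, the force, the opening and the grip force at its end, in the units of the state.
- ctrl.get_obs(): the state, without advancing time (a new reading comes with each control period).
- ctrl.camera(name): name is "scene" or "top"; returns a dict with "frame" (400x640x3 uint8, blue, green, red), "z_map" (400x640 float32, m along the optical axis (not along the pixel's ray), 0 where there is no reading), "fx", "fy", "cx", "cy" (pixels), "xyz" and "rotation" of the camera in the world. Camera axes: x right, y down, z forward; pixel columns grow to the right and rows downward; lengths in m; the calibration is good to about 2 mm. A picture is of the moment at which its call begins.
- ctrl.hand_in(): hands the job in; it is judged then, once.
The state is a dict: "time_s": time; "q": joint angles; "dq": joint speeds; "joint_efforts": joint torques, N m; "eef_pos": TCP position; "eef_rot": TCP orientation; "wrist_force": force on the tool from outside, world axes, zero at the start; "torque": the same for the moment, N m; "opening": opening from 0.0 (shut) to 1.0 (fully open); "grasp_force": force on a finger pad.
Only numpy, scipy, OpenCV 4.12 (cv2) and the standard library are available. Lean on these libraries where they do the work, as an engineer would, in place of code of your own. Each camera call takes 0.05 s, during which the arm holds its last target. There are 200 camera calls.

## Working session

There is one attempt and no reset: what is moved stays moved. The work goes in short steps, Python scripts to look and compute and a tool call to move; the robot and the scene stay as the last step left them, time stands still between calls to the robot, and variables do not carry over. Pictures are saved under pics/ and viewed, at most 10 in all, crops included, and the job is handed in when it is done.

Besides the shell and the picture viewer there is one more tool, called after "Call:" as name(argument=value, ...), one argument or row to a line, values as JSON. jog_arm: Moves the arm, as the interface text tells. Its arguments: {"type":"object","properties":{"series":{"type":"array"}},"required":["series"]}

```bash
mkdir -p pics
cat > h.py <<'E'
import numpy as np, cv2
from bench import ctrl
def cloud(c):
    z=c["z_map"]; v,u=np.mgrid[:400,:640]
    p=np.stack([(u-c["cx"])/c["fx"]*z,(v-c["cy"])/c["fy"]*z,z],-1)
    R=rot(c)
    w=p@R.T+np.array(c["xyz"]); w[z==0]=np.nan
    return w
def rot(c):
    R=np.array(c["rotation"])
    if R.shape==(3,3): return R
    from scipy.spatial.transform import Rotation as Q
    return Q.from_quat(np.roll(R,-1)).as_matrix()
E
python3 - <<'E'
from h import *
for n in ("scene","top"):
    c=ctrl.camera(n); cv2.imwrite(f"pics/{n}0.png",c["frame"]); np.savez(f"{n}0.npz",**c)
    print(n,c["fx"],c["cx"],c["cy"],c["xyz"],np.array(c["rotation"]).round(3).tolist())
print(ctrl.get_obs())
E
```

```text
scene 409.0126878505391 319.6864330517482 197.2467169732267 [1.26413511 0.27289687 0.76772242] [-0.231, 0.51, 0.755, -0.341]
top 393.1260925813342 316.8965796659243 206.48687003874264 [ 0.39057297 -0.04193589  1.2653912 ] [-0.043, 0.715, -0.697, 0.03]
{'time_s': 0.1, 'q': array([-1.31328735e+00,  1.81458207e-01,  1.60787399e+00, -2.47737354e-05,
        1.35379147e+00, -2.06310611e-01]), 'dq': array([ 0.00098463, -0.00142156, -0.001703  ,  0.00030717, -0.0013077 ,
       -0.00064326]), 'joint_efforts': array([ 4.45149835e-04, -4.45878375e+01, -3.52236772e+01, -3.63921117e-04,
        4.04630307e-03, -7.61715597e-06]), 'eef_pos': array([ 0.25711521, -0.5137782 ,  0.23049548]), 'eef_rot': array([-7.64945984e-04,  9.73228329e-01,  2.29839147e-01, -3.16845448e-05]), 'wrist_force': array([0.81885096, 0.01494497, 0.06862226]), 'torque': array([ 0.03911487, -0.02438412,  0.0049075 ]), 'grasp_force': 0.0, 'opening': 0.9965121588400012}
```

View pics/scene0.png

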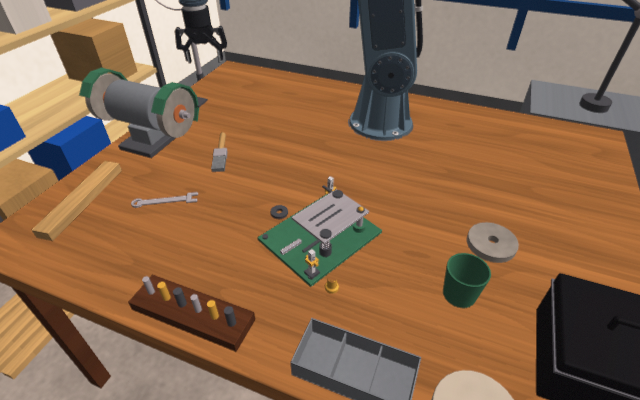

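View pics/top0.png

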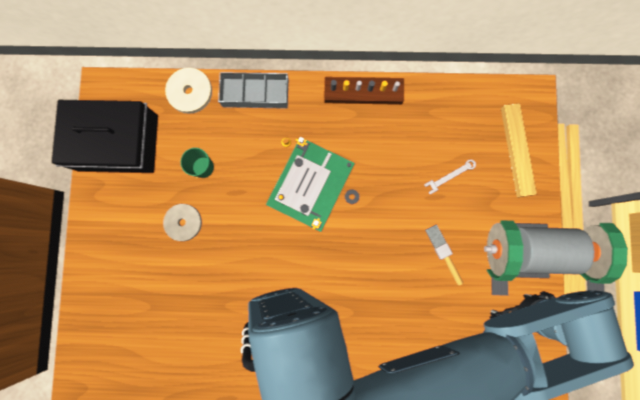

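The scene view shows the rest at about (320,235), with the pivot dome at (361,209), the long pad at (326,235), the short pad at (338,195), and brass tabs at (312,258) and (331,184). In the top view the rest is at (310,185), with pads at about (299,162) and (305,208). I'll enlarge both and measure.

Run:
```python
from h import *
a=np.load("scene0.npz");b=np.load("top0.npz")
A=cv2.resize(a["frame"][170:290,245:395],None,fx=5,fy=5,interpolation=cv2.INTER_CUBIC)
B=cv2.resize(b["frame"][130:240,255:365],None,fx=5.4,fy=5.4,interpolation=cv2.INTER_CUBIC)
cv2.imwrite("pics/sc_crop.png",A);cv2.imwrite("pics/top_crop.png",B)
for n,c,roi in(("scene",a,(170,290,245,395)),("top",b,(130,240,255,365))):
    w=cloud(c); hsv=cv2.cvtColor(c["frame"],cv2.COLOR_BGR2HSV)
    m={"brass":cv2.inRange(hsv,(15,110,120),(32,255,255)),"dark":cv2.inRange(hsv,(0,0,0),(179,110,85)),
       "green":cv2.inRange(hsv,(50,80,30),(90,255,255)),"steel":cv2.inRange(hsv,(0,0,140),(179,50,255))}
    for k,mm in m.items():
        r=np.zeros_like(mm); r[roi[0]:roi[1],roi[2]:roi[3]]=mm[roi[0]:roi[1],roi[2]:roi[3]]
        N,L,S,C=cv2.connectedComponentsWithStats(r)
        for i in range(1,N):
            if S[i,4]<8: continue
            P=w[L==i]; print(n,k,S[i].tolist(),C[i].round(1),np.nanmedian(P,0).round(4),"z",np.nanmin(P[:,2]).round(3),np.nanmax(P[:,2]).round(3))
```

```text
scene brass [332, 186, 5, 5, 15] [334.  188.1] [ 0.452  -0.0105  0.0465] z -0.002 0.074
scene brass [325, 191, 3, 4, 9] [325.8 192.3] [ 0.4793 -0.0253  0.0447] z 0.041 0.047
scene brass [359, 206, 5, 5, 20] [361.  208.1] [0.5431 0.0927 0.0817] z -0.001 0.086
scene brass [305, 255, 14, 12, 75] [312.4 260.9] [0.7259 0.0409 0.0611] z 0.011 0.074
scene brass [325, 279, 15, 11, 94] [332.8 285.1] [0.7375 0.0959 0.0095] z -0.005 0.036
scene dark [322, 182, 9, 10, 31] [327.2 187. ] [ 0.4905 -0.0178  0.0725] z 0.059 0.077
scene dark [333, 190, 10, 8, 58] [337.3 193.8] [0.5113 0.0199 0.0806] z 0.077 0.085
scene dark [271, 206, 17, 13, 160] [279.  211.8] [ 0.5614 -0.1263  0.009 ] z 0.001 0.013
scene dark [357, 210, 7, 3, 10] [359.8 211.3] [0.5492 0.093  0.0781] z 0.076 0.08
scene dark [292, 218, 40, 40, 224] [317.5 245.4] [0.664  0.0321 0.0382] z 0.01 0.076
scene dark [356, 220, 4, 6, 14] [357.7 222.6] [0.55   0.0908 0.0393] z 0.027 0.048
scene dark [320, 229, 11, 10, 78] [325.3 233.4] [0.6542 0.0424 0.0808] z 0.076 0.084
scene dark [353, 228, 9, 5, 17] [357.4 229.7] [0.5571 0.0941 0.0209] z 0.
[... 855 characters left out ...]
z 0.02 0.043
top brass [255, 130, 110, 110, 7241] [307.9 184.9] [ 0.5985  0.0276 -0.0015] z -0.011 0.076
top brass [279, 195, 5, 5, 19] [280.6 196.8] [0.541  0.0917 0.0826] z 0.078 0.086
top brass [350, 195, 4, 3, 10] [351.5 196.2] [ 0.5598 -0.128  -0.0027] z -0.004 0.0
top green [304, 141, 25, 24, 331] [315.2 153.3] [ 0.6962 -0.0064  0.0103] z 0.002 0.018
top green [267, 146, 87, 85, 1900] [316.3 189.4] [ 0.5727 -0.04    0.0104] z 0.002 0.076
top steel [299, 138, 4, 5, 16] [300.6 139.6] [0.7199 0.0362 0.0861] z 0.076 0.092
top steel [275, 153, 57, 63, 1866] [303.6 184. ] [0.5834 0.0249 0.0733] z 0.004 0.086
top steel [314, 221, 4, 4, 14] [315.7 222.5] [ 0.4654 -0.0169  0.0858] z 0.048 0.089
```

View pics/sc_crop.png

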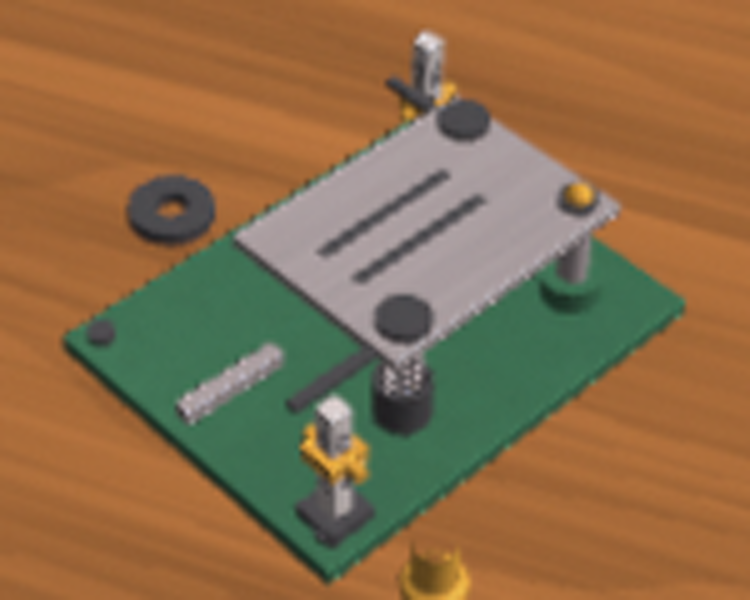

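View pics/top_crop.png

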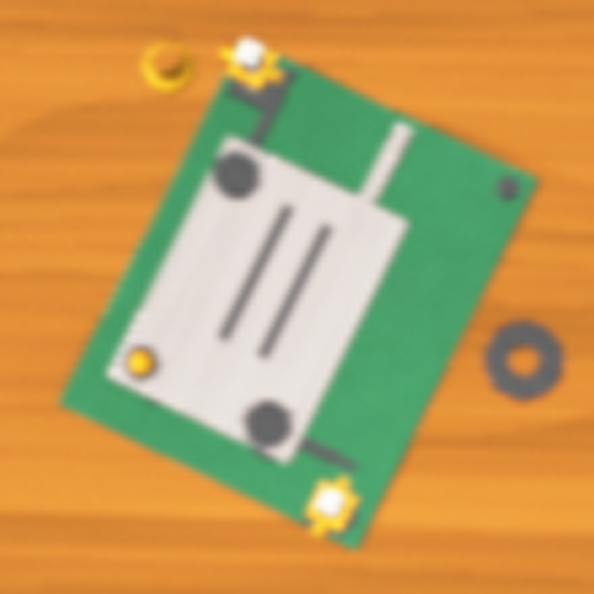

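The crops show four things clearly: the pivot dome (scene crop 578,195), the long pad (403,317), the short pad (463,120) and the two brass tabs on posts (335,450 and 428,98). The pad-to-pivot distances of 0.123 and 0.079 m match the text. Next I'll get the tab heights and refined pad positions.

```bash
cat >> h.py <<'E'
def ray(c,u,v,z):
    d=rot(c)@np.array([(u-c["cx"])/c["fx"],(v-c["cy"])/c["fy"],1]); o=np.array(c["xyz"])
    return o+d*(z-o[2])/d[2]
def tri(c1,p1,c2,p2):
    A=[];b=[]
    for c,(u,v) in((c1,p1),(c2,p2)):
        d=rot(c)@np.array([(u-c["cx"])/c["fx"],(v-c["cy"])/c["fy"],1]); d/=np.linalg.norm(d)
        M=np.eye(3)-np.outer(d,d); A.append(M); b.append(M@np.array(c["xyz"]))
    return np.linalg.lstsq(np.vstack(A),np.hstack(b),rcond=None)[0]
E
python3 - <<'E'
from h import *
a=np.load("scene0.npz");b=np.load("top0.npz")
print("pivot dome",tri(a,(361,208.1),b,(280.6,196.8)))
print("longpost top",tri(a,(310+1.5,250.2),b,(300.6,139.6)),"shortpost",tri(a,(330.5,177.6),b,(315.7,222.5)))
# pads, dark in top, cubic crops
print("long pad",tri(a,(325.4,233.3),b,(255+236/5.4,130+175/5.4)),ray(a,325.4,233.3,.081),ray(b,255+236/5.4,130+175/5.4,.081))
print("short pad",tri(a,(337.5,194),b,(255+267/5.4,130+423/5.4)),ray(a,337.5,194,.081),ray(b,255+267/5.4,130+423/5.4,.081))
for n,c,rois in(("scene",a,((252,272,302,322),(184,196,322,340))),("top",b,((134,150,294,312),(216,232,308,326)))):
    w=cloud(c); h=cv2.cvtColor(c["frame"],cv2.COLOR_BGR2HSV)
    for r in rois:
        s=np.s_[r[0]:r[1],r[2]:r[3]]
        m=(h[s][...,0]>=17)&(h[s][...,0]<=34)&(h[s][...,1]>110)&(h[s][...,2]>110)
        print(n,r,"rows: z mm of brass pixels (. other)")
        for i in range(m.shape[0]): print(r[0]+i," ".join(f"{w[s][i,j,2]*1000:3.0f}" if m[i,j] else "  ." for j in range(m.shape[1])))
E
```

```text
pivot dome [0.54125421 0.09288992 0.08156211]
longpost top [0.71875814 0.0361967  0.08911252] shortpost [ 0.46531684 -0.01622342  0.08858435]
long pad [0.64980855 0.0412954  0.0773599 ] [0.65308241 0.04241926 0.081     ] [0.64897845 0.04113753 0.081     ]
short pad [0.5082551  0.01948065 0.07709902] [0.51254825 0.0208487  0.081     ] [0.50784644 0.01934301 0.081     ]
scene (252, 272, 302, 322) rows: z mm of brass pixels (. other)
252   .   .   .   .   .   .   .   .   .   .   .   .   .   .   .   .   .   .   .   .
253   .   .   .   .   .   .   .   .   .   .   .   .   .   .   .   .   .   .   .   .
254   .   .   .   .   .   .   .   .   .   .   .   .   .   .   .   .   .   .   .   .
255   .   .   .   .  60  58   .   .   .   .   .   .   .   .   .   .   .   .   .   .
256   .   .   .   .  59  58   .   .   .   .   .   .   .   .   .   .   .   .   .   .
257   .   .   .   .  58  65   .   .   .   .   .   .   .  63  11   .   .   .   .   .
258   .   .   .  11  62  62   .   .   .   .   .   .   .  61  61  13   .   .   .   .
259   .   .   .  62  62  63  63   .   .   .   .   .   .  61  64  61  11   .  
[... 3846 characters left out ...]
   .   .   .   .
223   .   .   .   .  45   .   .   .   .   .   .  47  19   .   .   .   .  -3
224   .   .   .   .  47  51   .   .   .   .  48  41  20   .   .   .   .  -0
225   .   .   .   .  49  48  48   .   .  47  47  13   .   .   .   .  -3   .
226  -5   6   .   .  22  45  48  47  47  51  44  18   .   .   .   .  -3   .
227   .   .  -6   7  12  48  48  44  50  46  13   .   .   .   .  -1   .   .
228   .   .   .   .  43  45  47  13  18  17   .   .   .   .   .   0   .   .
229   .   .   .   .   .  -4  45  11   .   .   .   .   .   .   1   .   .   .
230   .   .   .   .   .   .   .   .  -0  11   .   .   .   .  -2   .   .   .
231   .   .   .   .   .   .   .   .   .   .   1   7   .   1   .   .   .   .
```

Tab heights come out at about 57 mm for the long tab (collar top 62, finger top 59) and about 43 mm for the short tab (collar top 48, finger top 45.5). So the pointers need to drop about 14 mm and 28 mm. The pads are at (0.651, 0.042) and (0.509, 0.020). I'll turn the tool to line up with the rest and close the fingers.

Call:
jog_arm(
  series=[
    [[0, 0, 0, 0, 0, 0.089, 0], [0, 0, 0, 0, 0, 0.089, 0], [0, 0, 0, 0, 0, 0.089, 0], [0, 0, 0, 0, 0, 0.089, 0], [0, 0, 0, 0, 0, 0.089, 0], [0, 0, 0, 0, 0, 0.089, 0], [0, 0, 0, 0, 0, 0.089, 0], [0, 0, 0, 0, 0, 0.089, 0], [0, 0, 0, 0, 0, 0.089, 0], [0, 0, 0, 0, 0, 0.089, 0]],
  ],
)

```text
time_s: 1.1
eef_pos: [0.2572, -0.5139, 0.2308]
eef_rot: [-0.0, 0.977, -0.213, -0.0]
wrist_force: [0.3, -0.4, 1.1]
opening: -0.001
grasp_force: 0.0
```

Call:
jog_arm(
  series=[
    [[6.5, -33, 0, 0, 0, 0, 0], [6.5, -33, 0, 0, 0, 0, 0], [6.5, -33, 0, 0, 0, 0, 0], [6.5, -33, 0, 0, 0, 0, 0], [6.5, -33, 0, 0, 0, 0, 0], [6.5, -33, 0, 0, 0, 0, 0], [6.5, -33, 0, 0, 0, 0, 0], [6.5, -33, 0, 0, 0, 0, 0], [6.5, -33, 0, 0, 0, 0, 0], [6.5, -33, 0, 0, 0, 0, 0]],
  ],
)

```text
time_s: 2.1
eef_pos: [0.4533, -0.2392, 0.2309]
eef_rot: [-0.0, 0.977, -0.212, -0.0]
wrist_force: [1.0, -0.4, 0.6]
opening: -0.003
grasp_force: 0.0
```

Call:
jog_arm(
  series=[
    [[7, -38, 0, 0, 0, 0, 0], [7, -38, 0, 0, 0, 0, 0], [7, -38, 0, 0, 0, 0, 0], [7, -38, 0, 0, 0, 0, 0], [7, -38, 0, 0, 0, 0, 0], [7, -38, 0, 0, 0, 0, 0], [7, -38, 0, 0, 0, 0, 0], [7.5, -38, 0, 0, 0, 0, 0], [7.5, -35, 0, 0, 0, 0, 0], [0, 0, 0, 0, 0, 0, 0]],
  ],
)

```text
time_s: 3.1
eef_pos: [0.6525, 0.0454, 0.2303]
eef_rot: [-0.001, 0.978, -0.21, -0.0]
wrist_force: [-0.8, -0.2, 0.2]
opening: 0.0
grasp_force: 0.0
```

Call:
jog_arm(
  series=[
    [[0, 0, 20, 0, 0, 0, 0], [0, 0, 20, 0, 0, 0, 0], [0, 0, 20, 0, 0, 0, 0], [0, 0, 20, 0, 0, 0, 0], [0, 0, 20, 0, 0, 0, 0], [0, 0, 15, 0, 0, 0, 0], [0, 0, 10, 0, 0, 0, 0], [0, 0, 5, 0, 0, 0, 0], [0, 0, 0, 0, 0, 0, 0], [0, 0, 0, 0, 0, 0, 0]],
  ],
)

```text
time_s: 4.1
eef_pos: [0.6519, 0.0415, 0.1022]
eef_rot: [-0.0, 0.977, -0.211, 0.001]
wrist_force: [0.3, -0.5, -0.4]
opening: -0.002
grasp_force: 0.0
```

Run:
```python
from h import *
a=ctrl.camera("scene"); np.savez("s1.npz",**a); o=ctrl.get_obs(); print(o["eef_pos"],o["wrist_force"])
cv2.imwrite("pics/s1.png",cv2.resize(a["frame"][170:290,245:395],None,fx=5,fy=5,interpolation=cv2.INTER_CUBIC))
```

```text
[0.65199797 0.04147421 0.10236383] [0.09088982 0.05429326 0.37331825]
```

View pics/s1.png

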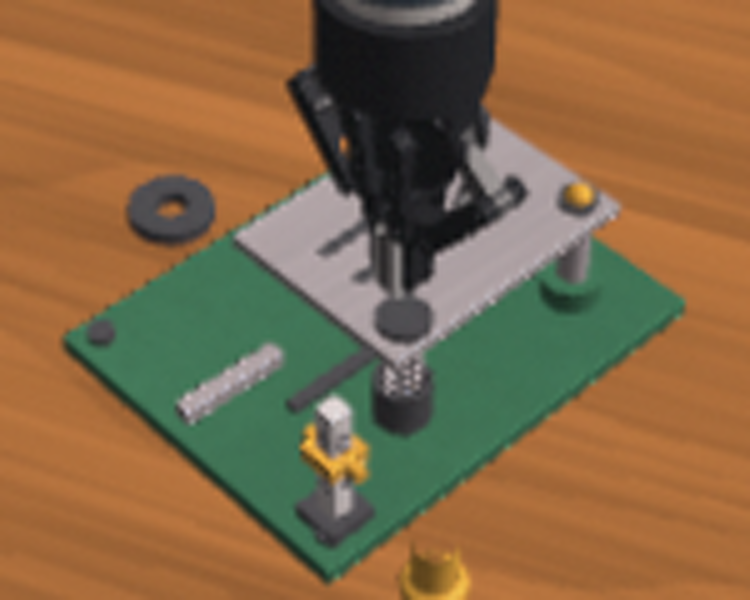

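The closed fingertips (crop ~400,285) stand right above the long pad (403,317), with everything else clear. Now I'll press part way and then read the pointer.

Call:
jog_arm(
  series=[
    [[0, 0, 8, 0, 0, 0, 0], [0, 0, 7, 0, 0, 0, 0], [0, 0, 4, 0, 0, 0, 0], [0, 0, 2, 0, 0, 0, 0], [0, 0, 2, 0, 0, 0, 0], [0, 0, 2, 0, 0, 0, 0], [0, 0, 1.5, 0, 0, 0, 0], [0, 0, 0, 0, 0, 0, 0], [0, 0, 0, 0, 0, 0, 0], [0, 0, 0, 0, 0, 0, 0]],
  ],
)

```text
time_s: 5.15
eef_pos: [0.6511, 0.0418, 0.0754]
eef_rot: [-0.0, 0.977, -0.211, -0.0]
wrist_force: [-3.8, 1.3, 6.0]
opening: -0.002
grasp_force: 2.7
```

```bash
cat >> h.py <<'E'
def look(tag):
    "plate/pointer heights, in base axes about the pivot"
    o=ctrl.get_obs(); print(o["time_s"],o["eef_pos"].round(4),o["wrist_force"].round(1))
    P=np.array([.5415,.0925]); t=np.radians(-24.4); ex=np.array([np.cos(t),np.sin(t)]); ey=np.array([-ex[1],ex[0]])
    for n in("scene","top"):
        c=ctrl.camera(n); w=cloud(c); np.savez(f"{tag}_{n}.npz",**c)
        if n=="scene": cv2.imwrite(f"pics/{tag}.png",cv2.resize(c["frame"][170:290,245:395],None,fx=5,fy=5,interpolation=cv2.INTER_CUBIC))
        X=(w[...,:2]-P)@ex*1e3; Y=(w[...,:2]-P)@ey*1e3; Z=w[...,2]*1e3
        hsv=cv2.cvtColor(c["frame"],cv2.COLOR_BGR2HSV); dark=(hsv[...,1]<110)&(hsv[...,2]<95)
        for k,m in(("longptr",(abs(Y)<6)&(X>150)&(X<188)&dark),("shortptr",(abs(X)<6)&(Y<-100)&(Y>-133)&dark)):
            m&=(Z>30)&(Z<80)
            if m.sum()>4:
                r=X[m] if k[0]=="l" else -Y[m]; L=190 if k[0]=="l" else 135
                s=np.median((73.5-Z[m])/r); print(n,k,m.sum(),"r",np.median(r).round(),"ztop",np.median(Z[m]).round(1),"tilt",s.round(3),"tip mid z",(71-s*L).round(1))
        m=(X>10)&(X<130)&(Y<-5)&(Y>-95)&(Z>40)&(Z<79)&(hsv[...,2]>120)&(hsv[...,1]<50)
        if m.sum()>50:
            A=np.c_[X[m],Y[m],np.ones(m.sum())]; z=Z[m]
            for _ in range(6):
                k=np.linalg.lstsq(A,z,rcond=None)[0]; q=abs(z-A@k)<5; A,z=A[q],z[q]
            print(n,"plate",len(z),"tilt long",(-k[0]).round(4),"short",k[1].round(4),"z0",k[2].round(1),"=> tips",(71-190*np.sin(np.arctan(-k[0]))).round(1),(71-135*np.sin(np.arctan(k[1]))).round(1))
E
python3 -c "
from h import *
look('p1')"
```

```text
5.15 [0.6511 0.0418 0.0754] [-3.8  1.3  6. ]
scene longptr 44 r 166.0 ztop 67.3 tilt 0.037 tip mid z 64.0
scene plate 370 tilt long 0.0336 short -0.0053 z0 74.6 => tips 64.6 71.7
top plate 468 tilt long 0.0357 short 0.0126 z0 74.7 => tips 64.2 69.3
```

View pics/p1.png

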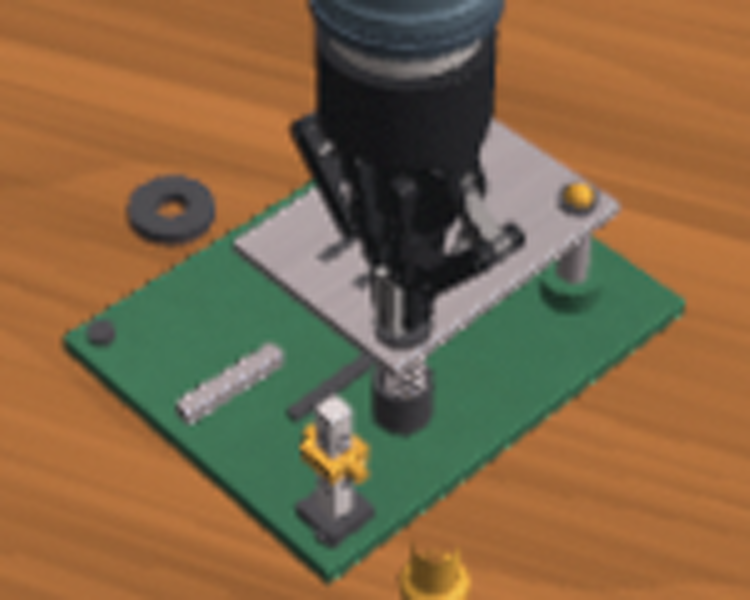

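The fingers are pressing the pad (crop ~403,335) and the pointer tip (293,412) is at about 64.2 mm, still above the tab at about 57 mm. It needs about 4.4 mm more at the pad.

Call:
jog_arm(
  series=[
    [[0, 0, 1.1, 0, 0, 0, 0], [0, 0, 1.1, 0, 0, 0, 0], [0, 0, 1.1, 0, 0, 0, 0], [0, 0, 1.1, 0, 0, 0, 0], [0, 0, 0, 0, 0, 0, 0], [0, 0, 0, 0, 0, 0, 0], [0, 0, 0, 0, 0, 0, 0], [0, 0, 0, 0, 0, 0, 0], [0, 0, 0, 0, 0, 0, 0], [0, 0, 0, 0, 0, 0, 0]],
  ],
)

```text
time_s: 6.25
eef_pos: [0.6514, 0.0418, 0.0714]
eef_rot: [-0.0, 0.977, -0.211, 0.0]
wrist_force: [-3.5, 1.1, 7.7]
opening: 0.001
grasp_force: 3.5
```

```bash
python3 -c "
from h import *
look('p2')"
```

```text
6.25 [0.6514 0.0418 0.0714] [-3.5  1.1  7.7]
scene longptr 38 r 165.0 ztop 62.1 tilt 0.069 tip mid z 57.8
scene plate 382 tilt long 0.0621 short -0.0044 z0 74.5 => tips 59.2 71.6
top plate 459 tilt long 0.0628 short 0.0085 z0 74.3 => tips 59.1 69.8
```

View pics/p2.png

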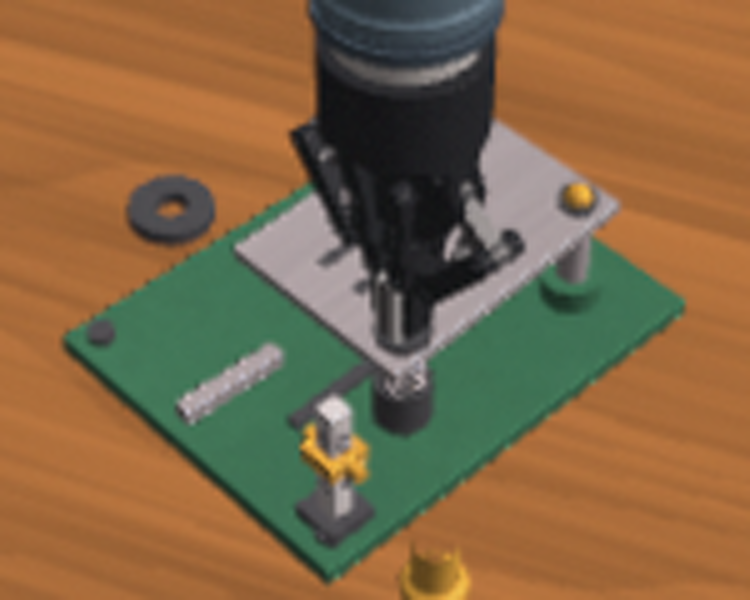

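The pointer is at about 58.5 mm (tip crop ~295,418), a little above the tab, so I'll add 1 mm at the pad and hold.

Call:
jog_arm(
  series=[
    [[0, 0, 0.5, 0, 0, 0, 0], [0, 0, 0.5, 0, 0, 0, 0], [0, 0, 0, 0, 0, 0, 0], [0, 0, 0, 0, 0, 0, 0], [0, 0, 0, 0, 0, 0, 0], [0, 0, 0, 0, 0, 0, 0], [0, 0, 0, 0, 0, 0, 0], [0, 0, 0, 0, 0, 0, 0], [0, 0, 0, 0, 0, 0, 0], [0, 0, 0, 0, 0, 0, 0]],
  ],
)

```text
time_s: 7.35
eef_pos: [0.6514, 0.0418, 0.0705]
eef_rot: [-0.0, 0.977, -0.211, 0.0]
wrist_force: [-4.1, 1.7, 7.4]
opening: 0.005
grasp_force: 3.7
```

Run:
```python
from h import *
look('p3')
# tab finger and collar top heights, averaged over all stored scene frames, in base axes relative to each post
t=np.radians(-24.4); ex=np.array([np.cos(t),np.sin(t)]); ey=np.array([-ex[1],ex[0]])
for name,post in(("long",(.7195,.0365)),("short",(.466,-.0165))):
  for cam in("scene","top"):
    F=[];C=[]
    for f in("s1","p1_scene","p2_scene","p3_scene","scene0") if cam=="scene" else ("top0","p1_top","p2_top","p3_top"):
        c=np.load(f+".npz"); w=cloud(c); h=cv2.cvtColor(c["frame"],cv2.COLOR_BGR2HSV)
        d=w[...,:2]-np.array(post); x=d@ex*1e3; y=d@ey*1e3; z=w[...,2]*1e3
        m=(h[...,0]>=17)&(h[...,0]<=34)&(h[...,1]>110)&(h[...,2]>110)&(z>35)&(z<70)
        r=np.maximum(abs(x),abs(y))
        C+=list(z[m&(r<11)]); F+=list(z[m&(r>12)&(r<26)])
    print(name,cam,"collar n",len(C),np.percentile(C,[25,50,75,90]).round(1),"fingers",len(F),np.percentile(F,[25,50,75,90]).round(1) if F else "")
```

```text
7.35 [0.6514 0.0418 0.0705] [-4.1  1.7  7.4]
scene longptr 32 r 163.0 ztop 61.2 tilt 0.076 tip mid z 56.5
scene plate 383 tilt long 0.0659 short 0.0103 z0 74.8 => tips 58.5 69.6
top plate 455 tilt long 0.0666 short -0.0085 z0 72.7 => tips 58.4 72.1
long scene collar n 190 [60.8 61.6 62.6 63.6] fingers 116 [58.9 60.1 61.7 63.2]
long top collar n 30 [58.8 60.5 63.1 65. ] fingers 11 [57.9 58.3 60.  61.2]
short scene collar n 6 [46.7 47.9 49.3 49.7] fingers 12 [44.5 46.  46.3 47. ]
short top collar n 82 [46.  47.1 48.5 50.1] fingers 44 [43.2 45.3 47.2 48.2]
```

The pointer is at about 57.4 mm and the tab at 57 mm, so they are level and held. I'll do a short final hold, then release slowly and move over the short pad.

Call:
jog_arm(
  series=[
    [[0, 0, 0.3, 0, 0, 0, 0], [0, 0, 0, 0, 0, 0, 0], [0, 0, 0, 0, 0, 0, 0], [0, 0, 0, 0, 0, 0, 0], [0, 0, 0, 0, 0, 0, 0], [0, 0, -4, 0, 0, 0, 0], [0, 0, -4, 0, 0, 0, 0], [0, 0, -7, 0, 0, 0, 0], [0, 0, -15, 0, 0, 0, 0], [0, 0, -15, 0, 0, 0, 0]],
  ],
)

```text
time_s: 8.45
eef_pos: [0.6514, 0.0415, 0.115]
eef_rot: [0.0, 0.977, -0.212, -0.0]
wrist_force: [0.2, -0.1, 0.3]
opening: 0.004
grasp_force: 0.0
```

Call:
jog_arm(
  series=[
    [[0, 0, 0, 0, 0, 0, 0], [-15, 10, 0, 0, 0, 0, 0], [-15, 10, 0, 0, 0, 0, 0], [-15, 10, 0, 0, 0, 0, 0], [-15, 10, 0, 0, 0, 0, 0], [-15, 10, 0, 0, 0, 0, 0], [-15, 10, 0, 0, 0, 0, 0], [-15, 10, 0, 0, 0, 0, 0], [-15, 9.5, 0, 0, 0, 0, 0], [0, 0, 0, 0, 0, 0, 0]],
  ],
)

```text
time_s: 9.45
eef_pos: [0.5074, 0.0188, 0.1138]
eef_rot: [0.0, 0.977, -0.212, -0.001]
wrist_force: [0.1, 0.5, -0.7]
opening: -0.002
grasp_force: 0.0
```

```bash
python3 -c "
from h import *
look('p4')"
```

```text
9.45 [0.5074 0.0188 0.1138] [ 0.1  0.5 -0.7]
scene longptr 51 r 170.0 ztop 71.7 tilt 0.011 tip mid z 69.0
scene shortptr 21 r 117.0 ztop 73.1 tilt 0.003 tip mid z 70.6
scene plate 1091 tilt long 0.0012 short -0.001 z0 74.8 => tips 70.8 71.1
top plate 224 tilt long 0.0482 short -0.0111 z0 78.6 => tips 61.9 72.5
```

View pics/p4.png

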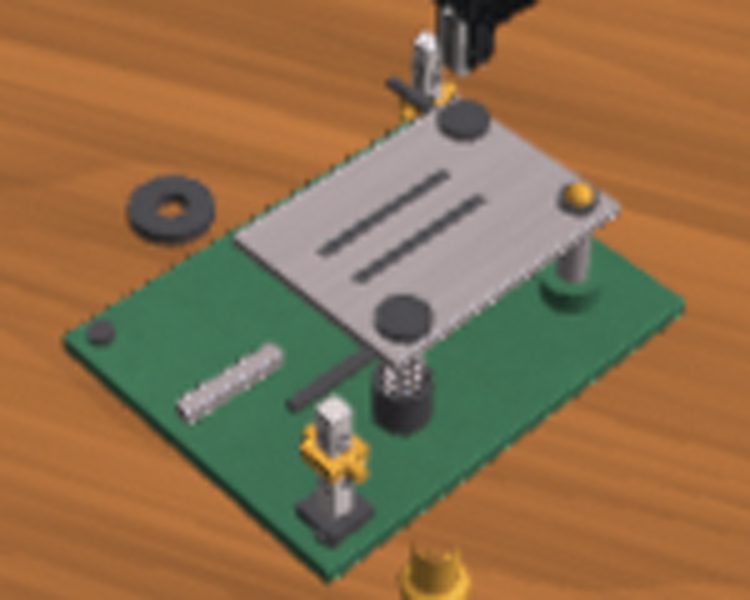

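The plate is fully up again, the loose things haven't moved, and the fingers (crop ~460,60) hover over the short pad (463,120). Now I'll press the short pad part way.

Call:
jog_arm(
  series=[
    [[0.5, -1, 10, 0, 0, 0, 0], [0, 0, 10, 0, 0, 0, 0], [0, 0, 8, 0, 0, 0, 0], [0, 0, 4, 0, 0, 0, 0], [0, 0, 2.5, 0, 0, 0, 0], [0, 0, 2.5, 0, 0, 0, 0], [0, 0, 2.5, 0, 0, 0, 0], [0, 0, 2.5, 0, 0, 0, 0], [0, 0, 0, 0, 0, 0, 0], [0, 0, 0, 0, 0, 0, 0]],
  ],
)

```text
time_s: 10.55
eef_pos: [0.5099, 0.019, 0.0728]
eef_rot: [0.001, 0.977, -0.211, -0.0]
wrist_force: [-5.6, -1.4, 8.6]
opening: -0.003
grasp_force: 4.7
```

```bash
python3 -c "
from h import *
look('p5')"
```

```text
10.55 [0.5099 0.019  0.0728] [-5.6 -1.4  8.6]
scene longptr 52 r 169.0 ztop 72.3 tilt 0.007 tip mid z 69.6
scene shortptr 19 r 116.0 ztop 62.9 tilt 0.091 tip mid z 58.7
scene plate 1001 tilt long -0.0014 short 0.0907 z0 74.8 => tips 71.3 58.8
top plate 294 tilt long 0.009 short 0.0813 z0 74.0 => tips 69.3 60.1
```

The short pointer is at 58.8 mm and needs to reach about 43 mm, roughly 9.3 mm more at the pad. I'll do most of that first.

Call:
jog_arm(
  series=[
    [[0, 0, 1.5, 0, 0, 0, 0], [0, 0, 1.5, 0, 0, 0, 0], [0, 0, 1.5, 0, 0, 0, 0], [0, 0, 1.5, 0, 0, 0, 0], [0, 0, 1, 0, 0, 0, 0], [0, 0, 0.5, 0, 0, 0, 0], [0, 0, 0, 0, 0, 0, 0], [0, 0, 0, 0, 0, 0, 0], [0, 0, 0, 0, 0, 0, 0], [0, 0, 0, 0, 0, 0, 0]],
  ],
)

```text
time_s: 11.65
eef_pos: [0.5101, 0.0191, 0.0658]
eef_rot: [0.0, 0.977, -0.211, -0.0]
wrist_force: [-6.0, -1.0, 12.6]
opening: -0.001
grasp_force: 6.6
```

```bash
python3 -c "
from h import *
look('p6')"
```

```text
11.65 [0.5101 0.0191 0.0658] [-6.  -1.  12.6]
scene longptr 50 r 168.0 ztop 72.4 tilt 0.006 tip mid z 69.9
scene shortptr 23 r 117.0 ztop 51.3 tilt 0.185 tip mid z 46.0
scene plate 905 tilt long -0.0013 short 0.1781 z0 75.0 => tips 71.2 47.3
top plate 304 tilt long -0.0154 short 0.1745 z0 71.6 => tips 73.9 47.8
```

View pics/p6.png

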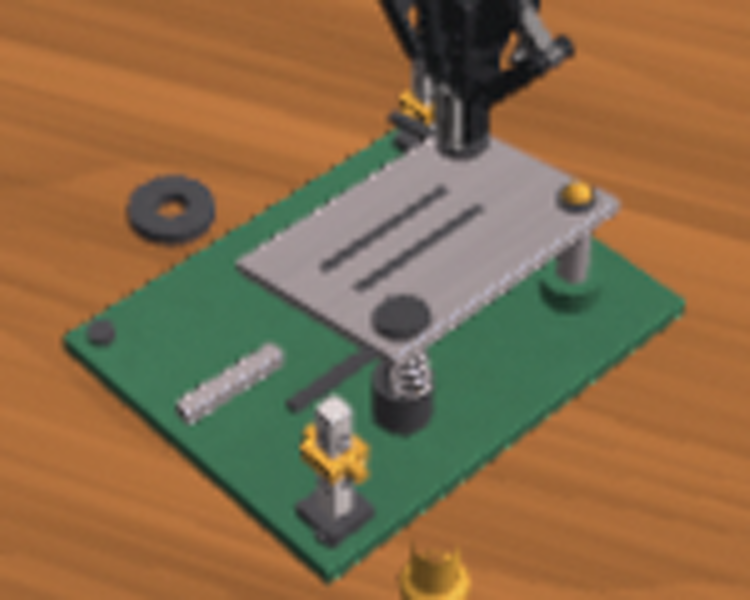

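The short pad is pressed (crop ~460,150), the pointer at (410,125) is now just below the tab's brass in the image, and only the short side is tilted. The pointer reads about 47 mm, so it needs about 2.3 mm more at the pad.

Call:
jog_arm(
  series=[
    [[0, 0, 0.8, 0, 0, 0, 0], [0, 0, 0.8, 0, 0, 0, 0], [0, 0, 0.6, 0, 0, 0, 0], [0, 0, 0, 0, 0, 0, 0], [0, 0, 0, 0, 0, 0, 0], [0, 0, 0, 0, 0, 0, 0], [0, 0, 0, 0, 0, 0, 0], [0, 0, 0, 0, 0, 0, 0], [0, 0, 0, 0, 0, 0, 0], [0, 0, 0, 0, 0, 0, 0]],
  ],
)

```text
time_s: 12.75
eef_pos: [0.5103, 0.0191, 0.0638]
eef_rot: [0.0, 0.977, -0.211, 0.0]
wrist_force: [-7.3, -1.3, 13.8]
opening: 0.001
grasp_force: 7.2
```

Run:
```python
from h import *
look('p7')
t=np.radians(-24.4); ex=np.array([np.cos(t),np.sin(t)]); ey=np.array([-ex[1],ex[0]])
F=[];C=[]
for f in("p4_scene","p5_scene","p6_scene","p7_scene"):
    c=np.load(f+".npz"); w=cloud(c); h=cv2.cvtColor(c["frame"],cv2.COLOR_BGR2HSV)
    d=w[...,:2]-np.array((.466,-.0165)); x=d@ex*1e3; y=d@ey*1e3; z=w[...,2]*1e3
    m=(h[...,0]>=17)&(h[...,0]<=34)&(h[...,1]>110)&(h[...,2]>110)&(z>30)&(z<62)
    r=np.maximum(abs(x),abs(y)); C+=list(z[m&(r<11)]); F+=list(z[m&(r>12)&(r<26)])
for q in(C,F): print(len(q),np.percentile(q,[10,25,50,75,90]).round(1))
```

```text
12.75 [0.5103 0.0191 0.0638] [-7.3 -1.3 13.8]
scene longptr 54 r 169.0 ztop 72.3 tilt 0.007 tip mid z 69.6
scene shortptr 24 r 119.0 ztop 49.2 tilt 0.208 tip mid z 42.9
scene plate 876 tilt long -0.003 short 0.2025 z0 74.8 => tips 71.6 44.2
top plate 312 tilt long 0.0259 short 0.2023 z0 76.4 => tips 66.1 44.2
52 [44.  47.1 48.5 49.6 50.7]
20 [43.1 45.1 45.9 46.7 47.3]
```

The pointer is at 43.9 mm and the tab at about 43.3 mm, so they are level. I'll finish the hold, then release and lift clear.

Call:
jog_arm(
  series=[
    [[0, 0, 0.3, 0, 0, 0, 0], [0, 0, 0, 0, 0, 0, 0], [0, 0, 0, 0, 0, 0, 0], [0, 0, 0, 0, 0, 0, 0], [0, 0, 0, 0, 0, 0, 0], [0, 0, -4, 0, 0, 0, 0], [0, 0, -5, 0, 0, 0, 0], [0, 0, -8, 0, 0, 0, 0], [0, 0, -12, 0, 0, 0, 0], [0, 0, -15, 0, 0, 0, 0]],
  ],
)

```text
time_s: 13.85
eef_pos: [0.5099, 0.0196, 0.1064]
eef_rot: [-0.0, 0.977, -0.211, -0.0]
wrist_force: [0.6, 0.2, 0.5]
opening: -0.005
grasp_force: 0.0
```

Call:
jog_arm(
  series=[
    [[0, 0, -15, 0, 0, 0, 0], [0, 0, -15, 0, 0, 0, 0], [0, 0, -15, 0, 0, 0, 0], [0, 0, -15, 0, 0, 0, 0], [0, 0, -10, 0, 0, 0, 0], [0, 0, 0, 0, 0, 0, 0], [0, 0, 0, 0, 0, 0, 0], [0, 0, 0, 0, 0, 0, 0], [0, 0, 0, 0, 0, 0, 0], [0, 0, 0, 0, 0, 0, 0]],
  ],
)

```text
time_s: 14.85
eef_pos: [0.5097, 0.0196, 0.1755]
eef_rot: [-0.0, 0.977, -0.212, -0.001]
wrist_force: [0.5, -0.7, 0.6]
opening: -0.001
grasp_force: 0.0
```

Run:
```python
from h import *
look('p8')
a=np.load("scene0.npz")["frame"].astype(int);b=np.load("p8_scene.npz")["frame"].astype(int)
d=(abs(a-b).max(2)>40).astype(np.uint8); S=cv2.connectedComponentsWithStats(d)[2]
print([s.tolist() for s in S[1:] if s[4]>15])
```

```text
14.85 [0.5097 0.0196 0.1755] [ 0.5 -0.7  0.6]
scene longptr 51 r 168.0 ztop 72.1 tilt 0.008 tip mid z 69.5
scene shortptr 21 r 119.0 ztop 72.7 tilt 0.007 tip mid z 70.0
scene plate 1092 tilt long -0.0001 short 0.0015 z0 74.8 => tips 71.0 70.8
top plate 61 tilt long -0.0591 short 0.026 z0 67.6 => tips 82.2 67.5
[[174, 0, 53, 64, 1785], [304, 0, 196, 166, 12575], [490, 0, 4, 6, 17], [399, 59, 7, 4, 16]]
```

The plate is fully up and only the arm's own pixels changed, so I'm handing in.

```bash
python3 -c "
from bench import ctrl
print(ctrl.hand_in())"
```

```text
the job is handed in; nothing more can be done
None
```

I pressed the long pad, then the short pad, until each pointer was level with its tab to within about 1 mm by camera, held each for over half a second and let the plate spring fully back up; nothing loose moved, and the job is handed in (no verdict was returned).

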